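# Check the anodised layer on the next flat of a hexagon coupling

### The job

The flat with the green dot has been measured; the next one round, on the robot's right, is marked with a white ring. Turn the blue hexagon coupling over by one flat so that the white ring is on top, seat it fully in the middle of its white nest again and let go of it. Then take the pen probe out of its holder and hold it upright with its spring foot inside the ring, pressed lightly in to about the middle of its 8 mm stroke; finish while holding it there, and leave the crucible, timer and vial where they are.

Things in the scene. Friction and masses are not known exactly. Their poses are not given: they have to be found in the camera images.
- coupling: blue hexagon bar coupling, 46 mm across flats, 53 across corners, 56 long, about 0.24 kg; grip it across its end faces (56 mm apart). Origin at its centre; y along its axis, z the outward normal of the ringed flat. Starts in the nest, green-dot flat on top, ringed flat one flat (60 deg) round on the robot's right; +60 deg about its own y brings the ring on top
- ring_spot (a point): centre of the white ring (inside diameter 18 mm) painted on one flat of the coupling, 23 mm from the axis along the coupling's z and 8 mm from its middle along its y; axes as the coupling's
- nest: fixed white trough, 32 mm long, on an aluminium plate 130 x 44 x 6 mm. Origin on the bench under its middle; x across, y along the trough, z up. Seated, the coupling's axis lies along y, 35 mm above the origin, overhanging the trough 12 mm at each end. Floor 12 mm above the bench, 28 mm wide; cheeks slope outwards 60 deg from level to 28 mm above the bench
- probe: pen probe, about 0.13 kg, 117 mm long: steel nose, black flange 35 mm across at 54 to 59 mm above the tip, black round grip barrel 24 mm in diameter from 59 to 112 mm, orange band near its top. Origin at the tip of its unpressed foot, z up the barrel. Starts upright in the holder, hanging by its flange; lift it straight up 60 mm or more to clear
- probe_tip (a point): middle of the end face of the probe's spring foot (a steel pin 8 mm in diameter standing 11 mm out of the nose); it moves with the foot, axes as the probe's
- probe_foot (a joint): how far the spring foot is pressed into the probe, 0 (out) to 0.008 m (bottomed). The spring gives 1 N at the start and 0.4 N more per mm: 2.6 N at mid stroke. A red band on the foot, 7 to 11 mm above the tip, goes into the nose over the first 4 mm
- probe_holder: fixed grey bracket, 60 x 62 mm and 70 mm high, on a foot 60 x 100 mm; the probe hangs in the 27.5 mm hole in its top, flange on the top face. Origin on the bench under the hole, z up
- crucible_cup: small cream porcelain crucible, 38 mm across, 30 mm high, standing loose; origin under its middle
- lab_timer: white lab timer, 58 x 62 x 18 mm, lying loose; origin under its middle
- sample_vial: sample vial with blue cap, 15 mm across, 49 mm high, standing loose; origin under its middle
Things that resemble listed ones, but are neither listed nor needed, are in the scene too. Of the things like the probe, leave any that is yellow; of the rest the smaller one is meant.

How it is judged:
On the way:
1. the coupling lies in the nest with the ring on top, let go and at rest, while the probe still hangs in its holder (angle between coupling's own z axis and vertical below 0.06 rad and height (world z) of ring_spot below 0.0605 m and horizontal distance between coupling and nest below 0.01 m and contact force between the fingers and coupling below 0.1 N and linear speed of coupling below 0.02 m/s and horizontal distance between probe and probe_holder below 0.02 m), for 0.2 s.
At the end, for the whole second after the job is handed in: Through the last second the coupling rests untouched in the nest, ring on top (within 3.4 deg), fully down, within 10 mm of the nest's middle; the gripper alone holds the probe on it, upright within 5 deg, tip within 5 mm of the ring's centre, foot pressed in 2 to 6 mm with 0.8 to 6 N (angle between coupling's own z axis and vertical below 0.06 rad and height (world z) of ring_spot between 0.055 and 0.0605 m and horizontal distance between coupling and nest below 0.01 m and linear speed of each of coupling, probe below 0.02 m/s and contact force between each of the arm, the fingers and coupling below 0.1 N and horizontal distance between probe_tip and ring_spot below 0.005 m and angle between probe's own z axis and vertical below 0.09 rad and height (world z) of probe above 0.045 m and value of joint probe_foot between 0.002 and 0.006 m and contact force between probe and coupling between 0.8 and 6 N and contact force between the fingers and probe above 1 N and contact force between probe and probe_holder below 0.1 N and contact force between probe and nest below 0.1 N); the arm keeps its last pose, push and grip.
It fails at once if the probe is pressed hard on the coupling (over 15 N) (contact force between probe and coupling above 15 N).
It fails at once if the probe is dropped or laid over (more than 45 deg) (angle between probe's own z axis and vertical above 0.8 rad).
It fails at once if the crucible is shifted by more than 15 mm (distance of crucible_cup from where it was at the start of the episode above 0.015 m).
It fails at once if the timer is shifted by more than 15 mm (distance of lab_timer from where it was at the start of the episode above 0.015 m).
It fails at once if the vial is shifted by more than 15 mm (distance of sample_vial from where it was at the start of the episode above 0.015 m).
It also fails if it takes over 54 s, if anything falls off the work surface, if the arm or the gripper's body presses on something with over 40 N, if the wrist force passes 120 N, or if a joint passes its speed limit or range.

### The arm

A 7-joint arm with a two-finger parallel gripper is mounted at the origin on a cart in front of the work surface, level with it; the furniture and walls round the work are solid. World frame = base frame: x ahead of the robot, y to its left, z up, the work surface at z = 0. Lengths are in m, angles in rad, forces in N, time in s.
With the tool pointing down it reaches from about 0.4 to 0.9 m from the base axis. Payload 5.6 kg.
Tool frame: the origin (TCP) lies on the front face of the gripper's body, between the roots of the fingers; the fingertips stand 88 mm ahead of it and the grasp point (between the pads) lies 69 mm ahead of it; z points along the fingers, y is the line along which they close (so a half turn about z gives the same grasp; the last joint's range is limited). The gripper opens to 92 mm and grips with 3 to 60 N. Pads are 20 mm wide; open, the fingers measure 128 mm over their backs; the gripper's body (75 mm by 189 mm) begins 69 mm behind the grasp point.
Start: joints at [-1.24, 0.468, -0.012, 1.603, 0.006, 1.071, -0.056], TCP at [0.237, 0.605, 0.303] pointing down, gripper open.
Joint ranges: [-2.53, 2.53], [-0.31, 2.02], [-1.57, 1.55], [0.28, 2.44], [-1.29, 4.43], [0.15, 1.84], [-2.92, 2.92]. Speed limits (rad/s): [2.57, 2.57, 3.14, 3.14, 3.14, 3.14, 3.14].

### API

Orientations are given as a rotation vector (axis times angle).
In Python, from cell import ctrl, cams gives the robot as it stands.
- The arm moves only by the tool step_arm, never from a script. Its arguments are lists of equal length, an entry for each row: "slide": the shift along the tool's x, y, z in a scale on which 1.0 is 400 mm, a list of three; "turn": the turn, a rotation vector about the tool's x, y, z in shares of 120 degrees (1.0 is 120 degrees), a list of three. A call has 1 to 5 rows; each row is the pose to reach, as a shift and turn from the pose commanded when the call began, along the tool's axes at that moment; what a row does not reach only later rows make up. A row lasts 1/8 s, in which the tool goes at most 62.5 mm and 10.7 degrees, less where a joint would pass 70% of its speed; a pose out of reach is approached as far as the arm can. A call with a gripper value outside its range is refused whole. "claw" is the closure, from 0 (fully open) to 1 (shut), set as the call begins (left out, the last holds). The fingers move at their own pace and stop on an object; "newtons" is the grip in N (left out, the last holds). Time passes only in rows, so rows that repeat a pose let the fingers close. It gives the time, the measured TCP pose, the force, the opening and the grip force at its end, in the units of the state.
- ctrl.state(): the state, without advancing time (a new reading comes with each control period).
- cams.read_camera(name): name is "scene" or "top" or "wrist"; returns a dict with "pixels" (420x560x3 uint8, blue, green, red), "range_z" (420x560 float32, m along the optical axis (not along the pixel's ray), 0 where there is no reading), "mtx" (3x3 intrinsics, pixels), "dist" ([k1, k2, p1, p2, k3] as OpenCV has them; the pictures are not rectified), "cam_to_world" (4x4, takes a point from camera to world coordinates). Camera axes: x right, y down, z forward; pixel columns grow to the right and rows downward; lengths in m; the calibration is good to about 2 mm. A picture is of the moment at which its call begins.
- ctrl.job_done(): hands the job in; it is judged then, once.
The state is a dict: "clock": time; "joint_pos": joint angles; "joint_velocities": joint speeds; "tau": joint torques, N m; "ee_pos": TCP position; "ee_rot": TCP orientation; "wrist_force": force on the tool from outside, world axes, zero at the start; "ft_torque": the same for the moment, N m; "gripper_width": finger opening in m; "grasp_force": force on a finger pad.
Only numpy, scipy, OpenCV 4.12 (cv2) and the standard library are available. Lean on these libraries where they do the work, as an engineer would, in place of code of your own. Each camera call takes 0.05 s, during which the arm holds its last target. There are 200 camera calls.

## Working session

There is one attempt and no reset: what is moved stays moved. The work goes in short steps, Python scripts to look and compute and a tool call to move; the robot and the scene stay as the last step left them, time stands still between calls to the robot, and variables do not carry over. Pictures are saved under pics/ and viewed, at most 10 in all, crops included, and the job is handed in when it is done.

Besides the shell and the picture viewer there is one more tool, called after "Request:" as name(argument=value, ...) on one line, values as JSON. step_arm: Moves the arm, as the interface text tells. Its arguments: {"type":"object","properties":{"slide":{"type":"array"},"turn":{"type":"array"},"claw":{"type":"number"},"newtons":{"type":"number"}},"required":["slide","turn"]}

```bash
mkdir -p pics; ls; cat > h.py <<'E'
import numpy as np, cv2
from cell import ctrl, cams
def grab(n):
    d=cams.read_camera(n); np.savez('%s.npz'%n,**d); return d
def load(n): return dict(np.load('%s.npz'%n))
def ray(d,u,v):
    p=cv2.undistortPoints(np.array([[[u,v]]],float),d['mtx'],d['dist'])[0,0]
    T=d['cam_to_world']; return T[:3,3],T[:3,:3]@np.array([p[0],p[1],1.])
def plane(d,u,v,z):
    o,r=ray(d,u,v); return o+r*(z-o[2])/r[2]
def pt(d,u,v):
    o,r=ray(d,u,v); return o+r*float(d['range_z'][int(round(v)),int(round(u))])
def two(d1,p1,d2,p2):
    o1,r1=ray(d1,*p1);o2,r2=ray(d2,*p2)
    s=np.linalg.lstsq(np.c_[r1,-r2],o2-o1,rcond=None)[0]
    a,b=o1+r1*s[0],o2+r2*s[1]; return (a+b)/2,np.linalg.norm(a-b)
def cloud(d):
    h,w=d['range_z'].shape; u,v=np.meshgrid(np.arange(w),np.arange(h))
    p=cv2.undistortPoints(np.stack([u,v],-1).reshape(-1,1,2).astype(float),d['mtx'],d['dist']).reshape(h,w,2)
    c=np.dstack([p,np.ones((h,w))])*d['range_z'][...,None]
    T=d['cam_to_world']; return c@T[:3,:3].T+T[:3,3]
E
python3 - <<'E'
from h import *
s=ctrl.state(); print(s)
for n in('scene','top'):
    d=grab(n); cv2.imwrite('pics/%s0.png'%n,d['pixels']); print(n,d['cam_to_world'].round(3).tolist())
E
```

```text
pics
{'clock': 0.0, 'joint_pos': array([-1.23995893,  0.46834815, -0.01159268,  1.60364888,  0.00603148,
        1.07138777, -0.05631028]), 'joint_velocities': array([-0.00061664, -0.00022823, -0.00071814, -0.00076774, -0.00140352,
        0.00163874,  0.00017181]), 'tau': array([ 5.59453892e-04, -5.20563519e+01, -1.20001385e-02, -2.43756294e+01,
       -5.65089157e-02,  1.72035891e-02,  1.99014935e-04]), 'ee_pos': array([0.23728106, 0.60467084, 0.3017486 ]), 'ee_rot': array([-5.83881667e-01, -3.08668009e+00,  2.74874020e-03]), 'wrist_force': array([ 0.56776215,  0.32748337, -0.54166801]), 'ft_torque': array([ 0.02827412, -0.03402993, -0.02482006]), 'grasp_force': 0.0, 'gripper_width': 0.09183314696092813}
scene [[0.523, -0.637, 0.566, -0.07], [-0.852, -0.376, 0.364, -0.384], [-0.02, -0.673, -0.74, 0.905], [0.0, 0.0, 0.0, 1.0]]
top [[-0.014, -0.998, 0.06, 0.47], [-0.999, 0.015, 0.028, -0.006], [-0.029, -0.059, -0.998, 1.072], [0.0, 0.0, 0.0, 1.0]]
```

View pics/scene0.png

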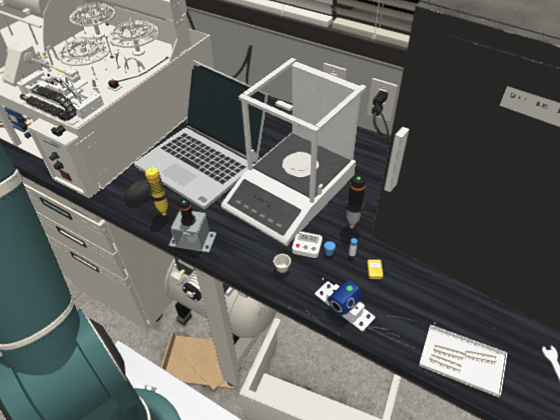

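View pics/top0.png

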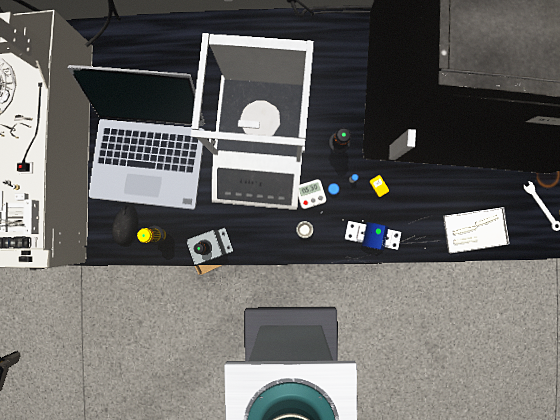

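Scene view: coupling at (345,298) in the nest, with a balance, timer (307,244), crucible (282,263), vial (352,247). Candidates for the probe are the yellow one (158,190), a black one in the grey bracket (186,220) and a larger free-standing black one (356,200). I choose the one in the bracket: not yellow, and the smaller of the two black ones. In the top view it is at (203,247) and the coupling at (375,235).

```bash
python3 - <<'E'
from h import *
S,T=load('scene'),load('top')
def crop(d,x,y,w,h): return cv2.resize(d['pixels'][y:y+h,x:x+w],(400,300),interpolation=cv2.INTER_CUBIC)
im=np.vstack([np.hstack([crop(S,150,180,80,60+0),crop(S,305,265,80,60)]),np.hstack([crop(T,170,215,80,60),crop(T,335,205,80,60)])])
cv2.imwrite('pics/crops.png',im)
CS,CT=cloud(S),cloud(T)
for nm,d,C,(x,y,w,h) in(('S',S,CS,(310,270,70,60)),('T',T,CT,(340,210,70,50))):
    hsv=cv2.cvtColor(d['pixels'],cv2.COLOR_BGR2HSV); m=np.zeros(hsv.shape[:2],bool); m[y:y+h,x:x+w]=1
    blue=m&(hsv[...,0]>105)&(hsv[...,0]<130)&(hsv[...,1]>120)&(hsv[...,2]>60)
    P=C[blue]; P=P[P[:,2]>0.02]; print(nm,'blue',len(P),P.min(0).round(3),P.max(0).round(3)); top=P[P[:,2]>np.percentile(P[:,2],90)-.004]
    print(' top',top.mean(0).round(4),len(top))
    g=m&(hsv[...,0]>45)&(hsv[...,0]<85)&(hsv[...,1]>120)&(hsv[...,2]>60); v,u=np.nonzero(g); print(' green',u.mean(),v.mean(),C[g].mean(0).round(4))
    wh=m&(hsv[...,1]<40)&(hsv[...,2]>150)&(abs(C[...,2]-.006)<.006)
    v,u=np.nonzero(wh); r=cv2.minAreaRect(C[wh][:,:2].astype(np.float32)*1000); print(' plate',r)
for nm,d,C,(x,y,w,h) in(('S',S,CS,(165,195,55,60)),('T',T,CT,(180,220,60,50))):
    Q=C[y:y+h,x:x+w].reshape(-1,3)
    for a,b in((.062,.078),(.09,.16)):
        q=Q[(Q[:,2]>a)&(Q[:,2]<b)]; 
        if len(q)>5: print(nm,a,len(q),q.mean(0).round(4),q.min(0).round(3),q.max(0).round(3),cv2.minAreaRect(q[:,:2].astype(np.float32)*1000))
E
```

```text
S blue 520 [ 0.421 -0.233  0.022] [ 0.485 -0.174  0.065]
 top [ 0.4524 -0.2036  0.0596] 293
 green 348.88461538461536 287.8076923076923 [ 0.4663 -0.2043  0.0598]
 plate ((462.5655822753906, -196.88687133789062), (143.7503662109375, 55.268985748291016), 77.16696166992188)
T blue 454 [ 0.423 -0.232  0.036] [ 0.486 -0.006  1.072]
 top [ 0.4531 -0.1994  0.0707] 254
 green 377.90909090909093 230.9090909090909 [ 0.4651 -0.2061  0.0578]
 plate ((459.82244873046875, -204.44052124023438), (131.11260986328125, 52.214927673339844), 77.26416015625)
S 0.062 483 [0.4308 0.1833 0.0715] [0.396 0.149 0.062] [0.474 0.285 0.078] ((434.3924560546875, 216.67942810058594), (76.74639129638672, 134.61972045898438), 1.1106809377670288)
S 0.09 210 [0.4308 0.1843 0.1184] [0.421 0.176 0.09 ] [0.446 0.198 0.138] ((433.4661865234375, 187.54888916015625), (24.116291046142578, 22.654476165771484), 8.420300483703613)
T 0.062 622 [0.4354 0.1866 0.0701] [0.398 0.149 0.062] [0.472 0.229 0.078] ((434.89154052734375, 189.4823760986328), (60.045902252197266, 67.1613540649414), 19.328384399414062)
T 0.09 137 [0.4353 0.1867 0.1261] [0.423 0.177 0.093] [0.447 0.2   0.136] ((434.9429016113281, 188.60604858398438), (23.913915634155273, 22.37235450744629), 2.569284439086914)
```

View pics/crops.png

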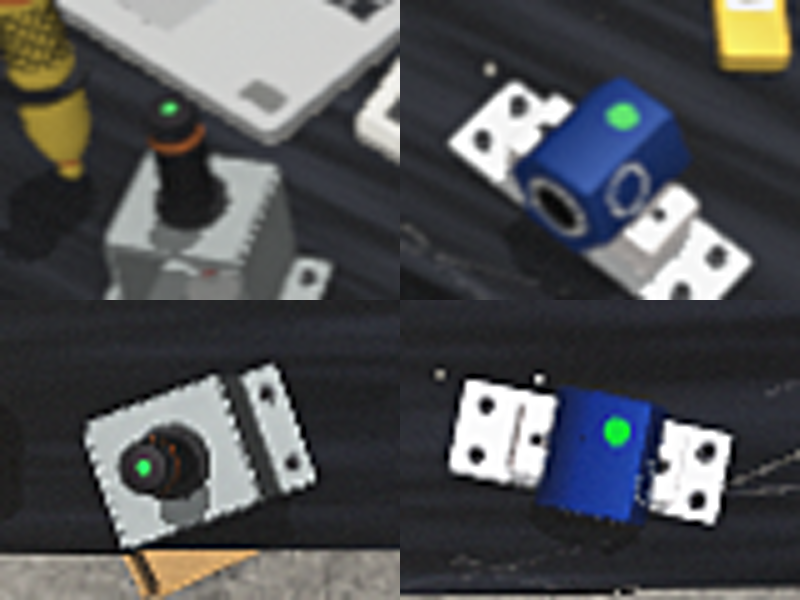

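Crops confirm both: the bracket holds the orange-banded black probe, and the coupling has its green dot on top, with the ring on the right flat, nearer the robot.

```bash
cat >> h.py <<'E'
from scipy.spatial.transform import Rotation as Ro
def plan(p,R,st=None):
    """shift cm / turn deg in tool axes from the present measured pose to world pose p,R"""
    s=st or ctrl.state(); R0=Ro.from_rotvec(s['ee_rot'])
    sl=R0.inv().apply(np.array(p)-s['ee_pos'])*100; tu=(R0.inv()*R).as_rotvec(degrees=True)
    print('slide',sl.round(2).tolist(),'turn',tu.round(1).tolist(),'n>=',max(np.linalg.norm(sl)/6.25,np.linalg.norm(tu)/10.7).__round__(2))
def down(yang,tilt=0):
    """tool z down, tool y at heading yang deg; tilt = deg about tool y"""
    a=np.radians(yang); y=np.array([np.cos(a),np.sin(a),0]); z=np.array([0,0,-1.]); x=np.cross(y,z)
    return Ro.from_matrix(np.c_[x,y,z])*Ro.from_rotvec([0,tilt,0],degrees=True)
E
python3 - <<'E'
from h import *
S,T=load('scene'),load('top'); 
for n,d,(x,y,w,h) in(('S',S,(310,270,70,60)),('T',T,(340,210,70,50))):
    C=cloud(d); hsv=cv2.cvtColor(d['pixels'],cv2.COLOR_BGR2HSV); m=np.zeros(hsv.shape[:2],np.uint8); m[y:y+h,x:x+w]=1
    m=(m>0)&(hsv[...,1]>100)&(hsv[...,0]>40)&(hsv[...,0]<130)&(hsv[...,2]>50)
    P=C[m&(C[...,2]>.053)&(C[...,2]<.067)]; print(n,len(P),np.median(P,0).round(4),cv2.minAreaRect(P[:,:2].astype(np.float32)*1000))
p,e=two(S,(348.88,287.81),T,(377.91,230.91)); print('green 2view',p.round(4),e)
C=cloud(T); Q=C.reshape(-1,3); Q=Q[(T['range_z'].ravel()>0)]
for x0 in np.arange(.3,.75,.05):
    print(round(x0,2),[int(1000*np.percentile(q,99)) if len(q)>5 else None for y0 in np.arange(-.4,.7,.1) for q in [Q[(Q[:,0]>=x0)&(Q[:,0]<x0+.05)&(Q[:,1]>=y0)&(Q[:,1]<y0+.1),2]]])
E
```

```text
S 388 [ 0.4535 -0.204   0.0593] ((453.01678466796875, -204.54710388183594), (35.95977020263672, 57.69429016113281), 79.26741027832031)
T 355 [ 0.4537 -0.2017  0.058 ] ((454.2718200683594, -201.93031311035156), (35.96763610839844, 56.05868148803711), 77.76095581054688)
green 2view [ 0.465  -0.205   0.0622] 0.0004759569500911217
0.3 [-729, -728, -731, -728, -722, -731, -730, -679, -730, -730, -728]
0.35 [5, 4, 4, 3, 4, 4, 69, 3, 180, 192, 191]
0.4 [13, 60, 60, 4, 4, 134, 80, 90, 212, 280, 195]
0.45 [12, 60, 59, 31, 4, 72, 150, 151, 214, 282, None]
0.5 [5, 4, 4, 45, 47, 42, 18, 35, 215, 251, None]
0.55 [5, 14, 50, 67, 66, 61, 19, 18, 215, 243, None]
0.6 [576, 576, 574, 292, 292, 292, 19, 20, 214, 234, None]
0.65 [577, 577, 576, 293, 297, 293, 20, 20, 215, 253, 214]
0.7 [577, 577, 576, 293, 92, 292, 83, 56, 214, 281, 218]
```

```bash
python3 - <<'E'
from h import *
for p,a in(([.25,.59,.36],68.5),([.29,.52,.39],62),([.33,.465,.39],54),([.365,.41,.39],46),([.40,.35,.38],38)): plan(p,down(a))
E
```

```text
slide [-1.72, -0.92, -5.81] turn [-0.1, 0.0, 0.1] n>= 0.98
slide [-8.01, -5.98, -8.8] turn [-0.1, 0.0, 6.6] n>= 2.13
slide [-13.74, -9.64, -8.8] turn [-0.1, 0.0, 14.6] n>= 3.03
slide [-19.0, -13.48, -8.79] turn [-0.1, 0.0, 22.6] n>= 3.98
slide [-24.45, -17.78, -7.78] turn [-0.1, 0.0, 30.6] n>= 5.0
```

The rows are not in the units I measure in: shifts go in shares of 400 mm and turns go in shares of 120 degrees. I convert before sending: -22.3 cm is -0.5575, -17 cm is -0.425, 30 degrees is 0.25.

Request:
step_arm(slide=[[-0.025,-0.0125,-0.145],[-0.15,-0.1,-0.225],[-0.2875,-0.2,-0.225],[-0.425,-0.295,-0.225],[-0.5575,-0.3875,-0.2125]], turn=[[0,0,0],[0,0,0.0542],[0,0,0.1167],[0,0,0.1833],[0,0,0.25]], claw=0)

```text
clock: 0.72
ee_pos: [0.3794, 0.3923, 0.389]
ee_rot: [1.369, 2.827, 0.001]
wrist_force: [1.6, 0.3, 0.0]
gripper_width: 0.0915
grasp_force: 0.0
```

```bash
python3 - <<'E'
from h import *
print(ctrl.state()['ee_pos'],ctrl.state()['clock'])
for p,a in(([.41,.30,.39],32),([.425,.245,.385],22),([.44,.19,.38],14),([.445,.13,.37],6),([.45,.07,.36],-2)): plan(p,down(a))
E
```

```text
[0.37935306 0.3923434  0.38897207] 0.725
slide [-9.15, -3.32, -0.11] turn [0.0, -0.0, 6.3] n>= 1.56
slide [-14.39, -5.55, 0.39] turn [0.0, -0.0, 16.3] n>= 2.47
slide [-19.64, -7.79, 0.89] turn [0.0, -0.0, 24.3] n>= 3.38
slide [-24.65, -11.12, 1.88] turn [0.0, -0.0, 32.3] n>= 4.34
slide [-29.67, -14.45, 2.88] turn [0.0, -0.0, 40.3] n>= 5.3
```

In the tool's units: -27 cm is -0.675, -22 cm is -0.55, 40 degrees is 0.3333.

Request:
step_arm(slide=[[-0.1375,-0.05,0],[-0.275,-0.1125,0.0125],[-0.4125,-0.175,0.025],[-0.55,-0.2375,0.0375],[-0.675,-0.325,0.0625]], turn=[[0,0,0.0583],[0,0,0.125],[0,0,0.1917],[0,0,0.2583],[0,0,0.3333]])

```text
clock: 1.35
ee_pos: [0.4457, 0.1001, 0.3638]
ee_rot: [2.254, 2.187, 0.002]
wrist_force: [0.9, 0.3, 0.4]
gripper_width: 0.0918
grasp_force: 0.0
```

```bash
python3 - <<'E'
from h import *
print(ctrl.state()['ee_pos'],ctrl.state()['clock'])
for p,a,t in(([.45,.05,.35],0,0),([.45,-.01,.34],-5,0),([.45,-.07,.33],-10,0),([.45,-.13,.32],-12,0),([.45,-.18,.30],-12,0)): plan(p,down(a,t))
E
```

```text
[0.44566286 0.10006449 0.36376874] 1.35
slide [-4.99, 0.58, 1.38] turn [0.1, -0.0, -1.7] n>= 0.83
slide [-10.99, 0.76, 2.37] turn [0.1, -0.0, 3.3] n>= 1.8
slide [-16.99, 0.94, 3.37] turn [0.1, -0.0, 8.3] n>= 2.78
slide [-22.98, 1.12, 4.37] turn [0.1, -0.0, 10.3] n>= 3.75
slide [-27.98, 1.27, 6.37] turn [0.1, -0.0, 10.3] n>= 4.6
```

In the tool's units: -28 cm is -0.7, -23 cm is -0.575, 10.3 degrees is 0.0858.

Request:
step_arm(slide=[[-0.1375,0.0075,0.035],[-0.275,0.0125,0.0625],[-0.425,0.02,0.0875],[-0.575,0.0275,0.1125],[-0.7,0.0325,0.16]], turn=[[0,0,0.0167],[0,0,0.0417],[0,0,0.0667],[0,0,0.0858],[0,0,0.0858]])

```text
clock: 1.98
ee_pos: [0.4513, -0.1804, 0.3]
ee_rot: [2.437, 1.981, 0.002]
wrist_force: [0.5, 0.3, 0.0]
gripper_width: 0.0918
grasp_force: 0.0
```

```bash
python3 - <<'E'
from h import *
s=ctrl.state();print(s['ee_pos'],s['clock'],s['joint_pos'].round(2))
d=grab('wrist'); cv2.imwrite('pics/w1.png',d['pixels'])
C=cloud(d); hsv=cv2.cvtColor(d['pixels'],cv2.COLOR_BGR2HSV)
m=(hsv[...,1]>100)&(hsv[...,0]>40)&(hsv[...,0]<130)&(hsv[...,2]>50)&(abs(C[...,0]-.45)<.06)&(abs(C[...,1]+.2)<.06)
P=C[m&(C[...,2]>.053)&(C[...,2]<.067)]; print(len(P),np.median(P,0).round(4),cv2.minAreaRect(P[:,:2].astype(np.float32)*1000))
for t in(10,20,30): plan(np.array([.4535,-.203,.14])-.069*down(-12,t).as_matrix()[:,2],down(-12,t))
E
```

```text
[ 0.45125077 -0.18037471  0.2999534 ] 1.975 [-0.31  0.21  0.71  2.03 -0.17  0.95  0.29]
1492 [ 0.4557 -0.2017  0.0577] ((455.72906494140625, -202.9015655517578), (33.486751556396484, 55.346275329589844), 77.54621124267578)
slide [-2.71, 0.78, 9.02] turn [-0.0, 10.3, -0.2] n>= 1.51
slide [-3.87, 0.79, 9.33] turn [0.0, 20.3, -0.2] n>= 1.89
slide [-4.96, 0.79, 9.85] turn [0.0, 30.3, -0.2] n>= 2.83
```

View pics/w1.png

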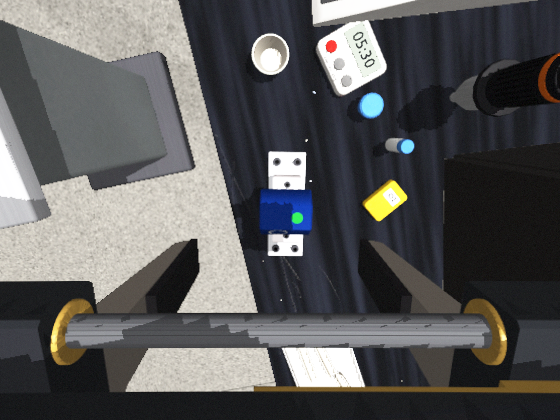

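Wrist view: coupling at (286,210), centred between the fingers. The crucible is at (270,55), the timer at (350,60) and the vial at (402,146), all well clear.

In the tool's units: 9.8 cm is 0.245, 8.5 cm is 0.2125, 30.3 degrees is 0.2525.

Request:
step_arm(slide=[[-0.0375,0.0125,0.075],[-0.07,0.0225,0.15],[-0.0975,0.0225,0.2125],[-0.1225,0.0225,0.245],[-0.1225,0.0225,0.245]], turn=[[0,0.075,0],[0,0.15,0],[0,0.2167,0],[0,0.2525,0],[0,0.2525,0]])

```text
clock: 2.65
ee_pos: [0.4489, -0.2292, 0.2002]
ee_rot: [-2.136, -1.73, -0.574]
wrist_force: [0.3, 0.6, -0.0]
gripper_width: 0.0917
grasp_force: 0.0
```

```bash
python3 - <<'E'
from h import *
s=ctrl.state();print(s['ee_pos'],s['clock'],s['joint_pos'].round(2))
d=grab('wrist'); cv2.imwrite('pics/w2.png',d['pixels'])
R0=Ro.from_rotvec(s['ee_rot']); print('cam in tool',R0.inv().apply(d['cam_to_world'][:3,3]-s['ee_pos']).round(3))
C=cloud(d); hsv=cv2.cvtColor(d['pixels'],cv2.COLOR_BGR2HSV)
m=(hsv[...,1]>100)&(hsv[...,0]>40)&(hsv[...,0]<130)&(hsv[...,2]>50)&(abs(C[...,0]-.45)<.06)&(abs(C[...,1]+.2)<.06)
P=C[m&(C[...,2]>.053)&(C[...,2]<.067)]; print(len(P),np.median(P,0).round(4),cv2.minAreaRect(P[:,:2].astype(np.float32)*1000))
g=(hsv[...,0]>45)&(hsv[...,0]<85)&(hsv[...,1]>120)&(hsv[...,2]>60)&(C[...,2]>.04)&(C[...,2]<.07); print('green',C[g].mean(0))
for z in(.10,.06,.036): plan(np.array([.455,-.203,z])-.069*down(-12.3,30).as_matrix()[:,2],down(-12.3,30))
E
```

```text
[ 0.44886216 -0.22920569  0.2001617 ] 2.65 [ 0.2   0.52  0.54  1.98 -0.79  1.16  1.01]
cam in tool [ 0.07   0.    -0.082]
3054 [ 0.4555 -0.2035  0.0575] ((455.2962646484375, -203.30702209472656), (33.07329177856445, 55.9437255859375), 76.9810791015625)
green [ 0.46703355 -0.20563957  0.05793497]
slide [-2.84, -0.02, 3.14] turn [-0.4, -0.3, 0.4] n>= 0.68
slide [-4.86, -0.01, 6.59] turn [-0.4, -0.3, 0.4] n>= 1.31
slide [-6.07, -0.0, 8.67] turn [-0.4, -0.3, 0.4] n>= 1.69
```

In the tool's units: 8.7 cm is 0.2175, 6.8 cm is 0.17, -0.4 degrees is -0.0033.

Request:
step_arm(slide=[[-0.045,0,0.05],[-0.09,0,0.115],[-0.125,0,0.17],[-0.1525,0,0.2175],[-0.1525,0,0.2175]], turn=[[0,0,0],[-0.0033,-0.0025,0.0033],[-0.0033,-0.0025,0.0033],[-0.0033,-0.0025,0.0033],[-0.0033,-0.0025,0.0033]])

```text
clock: 3.32
ee_pos: [0.4488, -0.2348, 0.0959]
ee_rot: [-2.143, -1.733, -0.576]
wrist_force: [0.1, 1.2, 0.4]
gripper_width: 0.0918
grasp_force: 0.0
```

Request:
step_arm(slide=[[0,0,0],[0,0,0],[0,0,0],[0,0,0],[0,0,0]], turn=[[0,0,0],[0,0,0],[0,0,0],[0,0,0],[0,0,0]], claw=1, newtons=30)

```text
clock: 3.95
ee_pos: [0.4483, -0.2366, 0.0963]
ee_rot: [-2.146, -1.731, -0.578]
wrist_force: [-0.1, -1.0, 5.4]
gripper_width: 0.0562
grasp_force: 30.0
```

```bash
python3 - <<'E'
from h import *
s=ctrl.state();print(s)
R=down(-12.3,30)
print('grasp',s['ee_pos']+.069*Ro.from_rotvec(s['ee_rot']).as_matrix()[:,2])
E
```

```text
{'clock': 3.95, 'joint_pos': array([ 0.27402576,  0.70712784,  0.46869616,  1.99471603, -0.93427509,
        1.03256578,  1.18450535]), 'joint_velocities': array([-3.98751171e-05, -3.14417026e-04,  3.33515024e-04, -1.60413617e-03,
       -4.67099984e-04,  4.39244765e-03, -9.85296138e-05]), 'tau': array([-3.60787399e-01, -4.75049722e+01,  6.06625423e+00, -1.18324828e+01,
       -6.77132718e-01,  9.30856951e-01,  1.86055514e-02]), 'ee_pos': array([ 0.44831846, -0.23661757,  0.09629315]), 'ee_rot': array([-2.14618154, -1.73067563, -0.578282  ]), 'wrist_force': array([-0.12160562, -0.97816779,  5.40482682]), 'ft_torque': array([-0.10679169,  0.32983276,  0.07258942]), 'grasp_force': 29.993498604744673, 'gripper_width': 0.05622483476101831}
grasp [ 0.45581985 -0.20290505  0.03655878]
```

```bash
python3 - <<'E'
from h import *
s=ctrl.state();R0=Ro.from_rotvec(s['ee_rot']);g=s['ee_pos']+.069*R0.as_matrix()[:,2]
for z,t in((.025,0),(.055,0),(.055,-10),(.055,-20),(.055,-30),(.055,-40),(.055,-50),(.055,-60)):
    R=R0*Ro.from_rotvec([0,t,0],degrees=True); plan(g+[0,0,z]-.069*R.as_matrix()[:,2],R)
E
```

```text
slide [1.25, 0.01, -2.16] turn [0.0, 0.0, -0.0] n>= 0.4
slide [2.75, 0.01, -4.76] turn [0.0, 0.0, -0.0] n>= 0.88
slide [3.95, 0.01, -4.66] turn [0.0, -10.0, -0.0] n>= 0.98
slide [5.11, 0.01, -4.35] turn [0.0, -20.0, 0.0] n>= 1.87
slide [6.2, 0.01, -3.84] turn [-0.0, -30.0, 0.0] n>= 2.8
slide [7.19, 0.01, -3.15] turn [0.0, -40.0, -0.0] n>= 3.74
slide [8.04, 0.01, -2.3] turn [-0.0, -50.0, 0.0] n>= 4.67
slide [8.73, 0.01, -1.31] turn [0.0, -60.0, 0.0] n>= 5.61
```

In the tool's units: 6.2 cm is 0.155, -4.35 cm is -0.1088, -30 degrees is -0.25.

Request:
step_arm(slide=[[0.0313,0,-0.0538],[0.0688,0,-0.1188],[0.0988,0,-0.1163],[0.1275,0,-0.1088],[0.155,0,-0.0963]], turn=[[0,0,0],[0,0,0],[0,-0.0833,0],[0,-0.1667,0],[0,-0.25,0]])

```text
clock: 4.58
ee_pos: [0.4554, -0.2029, 0.1606]
ee_rot: [2.442, 1.966, -0.001]
wrist_force: [-0.5, -0.2, -4.4]
gripper_width: 0.0558
grasp_force: 30.0
```

```bash
python3 - <<'E'
from h import *
s=ctrl.state();print(s['ee_pos'],s['gripper_width'],s['wrist_force'],s['joint_pos'].round(2))
G=np.array([.4558,-.2029,.0366])
R1=Ro.from_rotvec([-2.14618154, -1.73067563, -0.578282])
for z,t in((.055,-40),(.055,-50),(.055,-60)):
    R=R1*Ro.from_rotvec([0,t,0],degrees=True); plan(G+[0,0,z]-.069*R.as_matrix()[:,2],R)
E
```

```text
[ 0.45540188 -0.20290481  0.16059948] 0.05575517190395451 [-0.46970752 -0.22952808 -4.42664264] [-0.24  0.51  0.74  2.11 -0.53  0.7   0.64]
slide [1.2, 0.02, 0.1] turn [0.1, -9.7, -0.1] n>= 0.91
slide [2.37, 0.02, 0.4] turn [0.1, -19.7, -0.1] n>= 1.84
slide [3.46, 0.01, 0.91] turn [0.1, -29.7, -0.1] n>= 2.78
```

In the tool's units: 3.45 cm is 0.0863, 1.2 cm is 0.03, -29.7 degrees is -0.2475.

Request:
step_arm(slide=[[0.03,0,0.0025],[0.06,0,0.01],[0.0863,0,0.0225],[0.0863,0,0.0225],[0.0863,0,0.0225]], turn=[[0,-0.0808,0],[0,-0.1642,0],[0,-0.2475,0],[0,-0.2475,0],[0,-0.2475,0]])

```text
clock: 5.2
ee_pos: [0.4624, -0.1699, 0.1514]
ee_rot: [2.152, 1.73, -0.566]
wrist_force: [-0.2, -1.1, -2.8]
gripper_width: 0.0557
grasp_force: 30.0
```

```bash
python3 - <<'E'
from h import *
s=ctrl.state();print(s['ee_pos'],s['gripper_width'],s['wrist_force'],s['joint_pos'].round(2))
a=grab('scene')['pixels'][240:340,290:410]; b=grab('wrist')['pixels']; 
cv2.imwrite('pics/turned.png',np.hstack([cv2.resize(a,(400,333),interpolation=2),cv2.resize(b,(400,333))]))
G=np.array([.4558,-.2029,.0366])
R1=Ro.from_rotvec([-2.14618154, -1.73067563, -0.578282]);R=R1*Ro.from_rotvec([0,-60,0],degrees=True)
for z in(.03,.01,.004,.001): plan(G+[0,0,z]-.069*R.as_matrix()[:,2],R)
E
```

```text
[ 0.46237014 -0.16990814  0.15137083] 0.05570565850270064 [-0.17662908 -1.07378281 -2.75243625] [-0.76  0.77  1.06  2.16 -0.24  0.59  0.15]
slide [1.44, 0.03, 2.14] turn [-0.1, -0.5, -0.3] n>= 0.41
slide [2.43, 0.02, 3.88] turn [-0.1, -0.5, -0.3] n>= 0.73
slide [2.72, 0.01, 4.4] turn [-0.1, -0.5, -0.3] n>= 0.83
slide [2.87, 0.01, 4.66] turn [-0.1, -0.5, -0.3] n>= 0.88
```

View pics/turned.png

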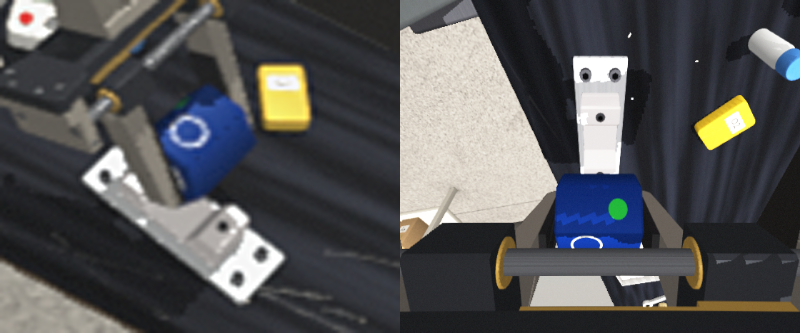

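The ring is on top in the scene crop (188,130), and the coupling is held square over the nest. Now lowering.

In the tool's units: 4.35 cm is 0.1088, 3.9 cm is 0.0975, -0.5 degrees is -0.0042.

Request:
step_arm(slide=[[0.03,0,0.0425],[0.0488,0,0.075],[0.0613,0,0.0975],[0.0675,0,0.1088],[0.0675,0,0.1088]], turn=[[-0.0008,-0.0042,-0.0025],[-0.0008,-0.0042,-0.0025],[-0.0008,-0.0042,-0.0025],[-0.0008,-0.0042,-0.0025],[-0.0008,-0.0042,-0.0025]])

```text
clock: 5.92
ee_pos: [0.4634, -0.1677, 0.1001]
ee_rot: [2.139, 1.731, -0.576]
wrist_force: [-0.1, -0.3, -2.8]
gripper_width: 0.0563
grasp_force: 30.0
```

```bash
python3 - <<'E'
from h import *
s=ctrl.state();R0=Ro.from_rotvec(s['ee_rot']);print(s['ee_pos']+.069*R0.as_matrix()[:,2],s['gripper_width'],s['wrist_force'],s['ft_torque'])
G=np.array([.4558,-.2029,.0366])
R1=Ro.from_rotvec([-2.14618154, -1.73067563, -0.578282]);R=R1*Ro.from_rotvec([0,-60,0],degrees=True)
for z in(.002,0,-.001): plan(G+[0,0,z]-.069*R.as_matrix()[:,2],R)
E
```

```text
[ 0.45623674 -0.2016214   0.04041552] 0.05628547428887801 [-0.13009986 -0.25447124 -2.82517455] [ 0.80979973 -0.07758836  0.01468508]
slide [-0.05, -0.01, 0.22] turn [0.1, 0.2, 0.3] n>= 0.04
slide [0.05, -0.01, 0.4] turn [0.1, 0.2, 0.3] n>= 0.06
slide [0.1, -0.01, 0.48] turn [0.1, 0.2, 0.3] n>= 0.08
```

In the tool's units: 0.42 cm is 0.0105, 0.05 cm is 0.0013, 0.2 degrees is 0.0017.

Request:
step_arm(slide=[[0,0,0.005],[0.0013,0,0.0088],[0.0013,0,0.0105],[0.0013,0,0.0105]], turn=[[0,0.0017,0],[0,0.0017,0],[0,0.0017,0],[0,0.0017,0]])

```text
clock: 6.42
ee_pos: [0.4634, -0.1684, 0.0964]
ee_rot: [2.14, 1.735, -0.571]
wrist_force: [-0.2, 5.2, 3.8]
gripper_width: 0.056
grasp_force: 30.0
```

Request:
step_arm(slide=[[0,0,0],[0,0,0],[0,0,0],[0,0,0],[0,0,0]], turn=[[0,0,0],[0,0,0],[0,0,0],[0,0,0],[0,0,0]], claw=0)

```text
clock: 7.05
ee_pos: [0.463, -0.1691, 0.0962]
ee_rot: [2.14, 1.734, -0.572]
wrist_force: [0.2, -0.1, -1.0]
gripper_width: 0.0918
grasp_force: 0.0
```

```bash
python3 - <<'E'
from h import *
s=ctrl.state();R0=Ro.from_rotvec(s['ee_rot']);print(s['ee_pos']+.069*R0.as_matrix()[:,2],s['gripper_width'],s['wrist_force'],s['joint_pos'].round(2))
for z,t in((.06,-30),(.10,-25),(.14,-16),(.18,-8),(.22,0)):
    R=down(-12.3,t); plan(np.array([.4558,-.2029,z])-.069*R.as_matrix()[:,2],R)
E
```

```text
[ 0.4559857  -0.20283427  0.03643521] 0.0918163828413242 [ 0.21122958 -0.13689061 -1.03039912] [-0.69  0.86  0.95  2.16 -0.3   0.49  0.14]
slide [-1.19, 0.02, -2.04] turn [0.2, 0.0, 0.3] n>= 0.38
slide [-3.79, 0.02, -5.47] turn [0.2, 5.0, 0.3] n>= 1.07
slide [-6.86, 0.02, -8.76] turn [0.2, 14.0, 0.3] n>= 1.78
slide [-9.77, 0.02, -11.92] turn [0.2, 22.0, 0.3] n>= 2.47
slide [-12.64, 0.02, -14.97] turn [0.2, 30.0, 0.3] n>= 3.13
```

In the tool's units: -15 cm is -0.375, -12.6 cm is -0.315, 30 degrees is 0.25.

Request:
step_arm(slide=[[-0.03,0,-0.05],[-0.095,0,-0.1375],[-0.1725,0,-0.22],[-0.245,0,-0.2975],[-0.315,0,-0.375]], turn=[[0,0,0],[0,0.0417,0],[0.0017,0.1167,0.0025],[0.0017,0.1833,0.0025],[0.0017,0.25,0.0025]])

```text
clock: 7.68
ee_pos: [0.4553, -0.2028, 0.2912]
ee_rot: [-2.445, -1.969, -0.008]
wrist_force: [0.4, -0.9, -0.7]
gripper_width: 0.092
grasp_force: 0.0
```

```bash
python3 - <<'E'
from h import *
s=ctrl.state();print(s['ee_pos'],s['wrist_force'])
w=[grab('wrist'),grab('scene')]; cv2.imwrite('pics/seated.png',np.hstack([cv2.resize(w[0]['pixels'][180:360,180:400],(400,327)),cv2.resize(w[1]['pixels'][255:345,300:410],(400,327))]))
for d in w:
    C=cloud(d); hsv=cv2.cvtColor(d['pixels'],cv2.COLOR_BGR2HSV)
    near=(abs(C[...,0]-.455)<.04)&(abs(C[...,1]+.203)<.03)&(C[...,2]>.053)&(C[...,2]<.067)
    P=C[near]; c,sv,V=np.linalg.svd(P-P.mean(0),full_matrices=False); n=V[2]*np.sign(V[2,2])
    print(len(P),np.median(P,0).round(4),cv2.minAreaRect(P[:,:2].astype(np.float32)*1000),'tilt',np.degrees(np.arccos(n[2])).round(2))
    wh=near&(hsv[...,1]<80)&(hsv[...,2]>140); 
    v,u=np.nonzero(wh); (cx,cy),r,_=cv2.fitEllipse(np.c_[u,v].astype(np.float32)) ; print('ring px',cx,cy,r,len(u),C[wh].mean(0).round(4),plane(d,cx,cy,.058).round(4)); d['c']=(cx,cy)
print(two(w[0],w[0]['c'],w[1],w[1]['c']))
E
```

```text
[ 0.45531811 -0.20275862  0.29115242] [ 0.37617574 -0.85253099 -0.72635703]
1668 [ 0.4566 -0.203   0.0577] ((456.6051025390625, -203.99234008789062), (32.87229537963867, 55.812034606933594), 77.70185089111328) tilt 1.3
ring px 270.8323669433594 201.53311157226562 (18.72437286376953, 19.457782745361328) 126 [ 0.4485 -0.2021  0.058 ] [ 0.4485 -0.2021  0.058 ]
408 [ 0.454  -0.2059  0.0591] ((455.11492919921875, -204.7130889892578), (37.203372955322266, 57.3360481262207), 75.59459686279297) tilt 2.5
ring px 343.7926025390625 293.69647216796875 (8.212806701660156, 9.856390953063965) 37 [ 0.448  -0.2015  0.0601] [ 0.4494 -0.2013  0.058 ]
(array([ 0.44852696, -0.20167579,  0.05948022]), np.float64(0.00019674489373797024))
```

View pics/seated.png

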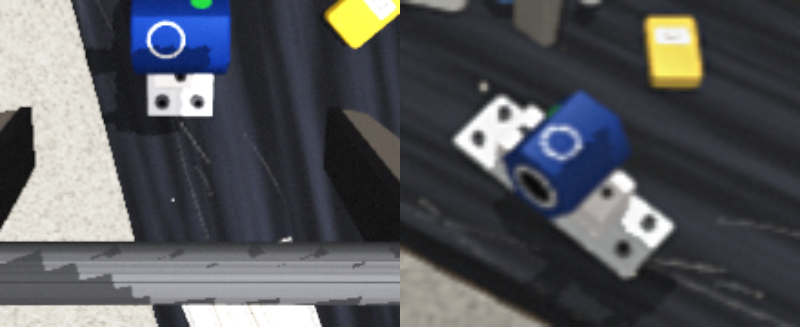

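Seated, ring on top at wrist-crop (166,39) and scene-crop (560,142), and nothing else has shifted. Now to the probe.

```bash
python3 - <<'E'
from h import *
for f in(.15,.3,.45,.6,.75,1):
    R=down(-12.3+22*f); plan(np.array([.455,-.203,.29])+f*np.array([-.015,.36,.02]),R)
E
```

```text
slide [5.59, -1.6, 0.09] turn [0.6, -0.2, -3.7] n>= 0.93
slide [10.81, -3.0, -0.21] turn [0.6, -0.2, -7.0] n>= 1.8
slide [16.03, -4.41, -0.5] turn [0.6, -0.1, -10.3] n>= 2.66
slide [21.25, -5.81, -0.8] turn [0.6, -0.1, -13.6] n>= 3.53
slide [26.47, -7.22, -1.09] turn [0.6, -0.1, -16.9] n>= 4.39
slide [35.17, -9.56, -1.59] turn [0.6, -0.1, -22.4] n>= 5.84
```

In the tool's units: 28 cm is 0.7, -1.6 cm is -0.04, -3.7 degrees is -0.0308.

Request:
step_arm(slide=[[0.14,-0.04,0],[0.275,-0.075,-0.005],[0.4125,-0.1125,-0.0125],[0.55,-0.15,-0.02],[0.7,-0.19,-0.0275]], turn=[[0,0,-0.0308],[0.0025,0,-0.0583],[0.005,-0.0008,-0.0875],[0.005,-0.0008,-0.1167],[0.005,-0.0008,-0.15]])

```text
clock: 8.4
ee_pos: [0.4402, 0.0895, 0.2996]
ee_rot: [-2.1, -2.327, 0.014]
wrist_force: [0.7, 0.7, -0.1]
gripper_width: 0.0917
grasp_force: 0.0
```

```bash
cat > pr.py <<'E'
from h import *
s=ctrl.state();print(s['ee_pos'],s['clock'],s['joint_pos'].round(2))
d=grab('wrist'); C=cloud(d); Z=C[...,2]
b=(abs(C[...,0]-.435)<.05)&(abs(C[...,1]-.188)<.05)
for a,e in((.128,.14),(.09,.127),(.071,.08)):
    q=C[b&(Z>a)&(Z<e)]
    if len(q)>10: print(a,len(q),q.mean(0).round(4),q.min(0).round(4),q.max(0).round(4),cv2.minEnclosingCircle(q[:,:2].astype(np.float32)*1000))
hsv=cv2.cvtColor(d['pixels'],cv2.COLOR_BGR2HSV)
g=b&(hsv[...,0]>45)&(hsv[...,0]<85)&(hsv[...,1]>120)&(hsv[...,2]>60)
v,u=np.nonzero(g); print('green',u.mean(),v.mean(),C[g].mean(0).round(4))
E
python3 pr.py; python3 - <<'E'
from h import *
cv2.imwrite('pics/w3.png',load('wrist')['pixels'])
S=load('scene');W=load('wrist')
E
```

```text
[0.44021759 0.08953016 0.29957795] 8.4 [-1.05  0.15  0.87  2.11 -0.14  0.95 -0.01]
0.128 808 [0.4358 0.19   0.1321] [0.4241 0.1788 0.128 ] [0.4474 0.2019 0.1349] ((435.885986328125, 190.283935546875), 11.860733985900879)
0.09 108 [0.4353 0.1812 0.1124] [0.4242 0.1781 0.0907] [0.4472 0.2013 0.127 ] ((435.8603820800781, 189.99560546875), 12.214744567871094)
0.071 495 [0.4358 0.1834 0.0737] [0.4011 0.1543 0.071 ] [0.4708 0.2275 0.0798] ((437.5638427734375, 190.88919067382812), 39.676021575927734)
green 288.4313725490196 84.52941176470588 [0.4356 0.1901 0.1328]
```

View pics/w3.png

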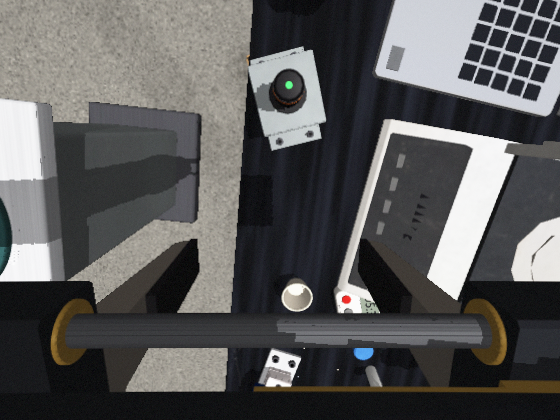

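The probe is at (288,88) in its bracket, upright and alone; the measured position is (0.436, 0.190) and its top is at 0.133.

```bash
python3 - <<'E'
from h import *
for p in([.4357,.140,.29],[.4357,.190,.28],[.4357,.19,.23],[.4357,.19,.176]): plan(p,down(6))
E
```

```text
slide [4.23, 0.11, 0.95] turn [-0.7, -0.1, 0.6] n>= 0.69
slide [9.2, 0.69, 1.96] turn [-0.7, -0.1, 0.6] n>= 1.51
slide [9.19, 0.75, 6.95] turn [-0.7, -0.1, 0.6] n>= 1.85
slide [9.18, 0.81, 12.35] turn [-0.7, -0.1, 0.6] n>= 2.47
```

In the tool's units: 9.2 cm is 0.23, 4.6 cm is 0.115, -0.7 degrees is -0.0058.

Request:
step_arm(slide=[[0.115,0.0075,0.02],[0.23,0.0175,0.04],[0.23,0.0175,0.05],[0.23,0.0175,0.05]], turn=[[-0.0033,0,0.0025],[-0.0058,-0.0008,0.005],[-0.0058,-0.0008,0.005],[-0.0058,-0.0008,0.005]])

```text
clock: 8.95
ee_pos: [0.4381, 0.1789, 0.2791]
ee_rot: [2.119, 2.316, -0.005]
wrist_force: [0.0, 0.2, 0.3]
gripper_width: 0.092
grasp_force: 0.0
```

```bash
python3 pr.py; python3 - <<'E'
from h import *
for p in([.4357,.19,.23],[.4357,.19,.176]): plan(p,down(6))
E
```

```text
[0.43814505 0.17893757 0.27910009] 8.95 [-1.15  0.23  0.8   2.08 -0.21  0.9  -0.15]
0.128 721 [0.4358 0.1909 0.1323] [0.4241 0.1791 0.128 ] [0.4476 0.2015 0.1349] ((435.9039001464844, 189.83494567871094), 11.890763282775879)
0.09 251 [0.4354 0.1993 0.1107] [0.4237 0.1868 0.0901] [0.4481 0.2023 0.127 ] ((435.9228820800781, 190.66090393066406), 12.238110542297363)
0.071 515 [0.4354 0.1971 0.0739] [0.4007 0.1521 0.071 ] [0.4726 0.2266 0.0795] ((436.79852294921875, 188.63540649414062), 40.13233947753906)
green 276.0 209.0 [0.4355 0.1902 0.1332]
slide [1.19, -0.18, 4.95] turn [0.0, 0.2, -1.0] n>= 0.81
slide [1.2, -0.18, 10.35] turn [0.0, 0.2, -1.0] n>= 1.67
```

In the tool's units: 8.5 cm is 0.2125, 1.2 cm is 0.03, -1 degrees is -0.0083.

Request:
step_arm(slide=[[0.03,-0.005,0.05],[0.03,-0.005,0.1375],[0.03,-0.005,0.2125],[0.03,-0.005,0.2125]], turn=[[0,0.0017,-0.0083],[0,0.0017,-0.0083],[0,0.0017,-0.0083],[0,0.0017,-0.0083]])

```text
clock: 9.5
ee_pos: [0.435, 0.1894, 0.1939]
ee_rot: [-2.103, -2.333, 0.003]
wrist_force: [-1.0, 0.5, 0.6]
gripper_width: 0.0921
grasp_force: 0.0
```

```bash
python3 - <<'E'
from h import *
s=ctrl.state(); print(s['ee_pos'],s['wrist_force']); plan([.4357,.19,.176],down(6))
E
```

```text
[0.43502029 0.1894414  0.19386526] [-0.96806308  0.45669513  0.61973994]
slide [0.05, 0.08, 1.79] turn [-0.1, 0.0, -0.0] n>= 0.29
```

In the tool's units: 1.8 cm is 0.045, 0.05 cm is 0.0013.

Request:
step_arm(slide=[[0,0.0013,0.025],[0,0.0025,0.045],[0,0.0025,0.045]], turn=[[0,0,0],[0,0,0],[0,0,0]])

```text
clock: 9.88
ee_pos: [0.4368, 0.1914, 0.177]
ee_rot: [-2.1, -2.336, -0.003]
wrist_force: [-0.3, -0.3, 0.7]
gripper_width: 0.0917
grasp_force: 0.0
```

Request:
step_arm(slide=[[0,0,0],[0,0,0],[0,0,0],[0,0,0],[0,0,0]], turn=[[0,0,0],[0,0,0],[0,0,0],[0,0,0],[0,0,0]], claw=1, newtons=25)

```text
clock: 10.5
ee_pos: [0.4367, 0.1915, 0.1771]
ee_rot: [-2.1, -2.336, -0.003]
wrist_force: [0.1, -0.7, -0.3]
gripper_width: 0.0439
grasp_force: 0.0
```

Request:
step_arm(slide=[[0,0,0],[0,0,0],[0,0,0]], turn=[[0,0,0],[0,0,0],[0,0,0]])

```text
clock: 10.88
ee_pos: [0.4367, 0.1914, 0.177]
ee_rot: [-2.1, -2.336, -0.003]
wrist_force: [-0.4, -0.3, 0.4]
gripper_width: 0.0233
grasp_force: 25.0
```

In the tool's units: -11 cm is -0.275, -8.5 cm is -0.2125.

Request:
step_arm(slide=[[0,0,-0.025],[0,0,-0.075],[0,0,-0.1375],[0,0,-0.2125],[0,0,-0.275]], turn=[[0,0,0],[0,0,0],[0,0,0],[0,0,0],[0,0,0]])

```text
clock: 11.5
ee_pos: [0.4368, 0.1911, 0.2886]
ee_rot: [-2.1, -2.336, -0.005]
wrist_force: [-0.5, 0.4, -2.1]
gripper_width: 0.0233
grasp_force: 25.0
```

```bash
python3 - <<'E'
from h import *
s=ctrl.state(); print(s['ee_pos'],s['wrist_force'],s['gripper_width'])
p0=s['ee_pos']; tgt=np.array([.4484,-.2019,.285])
for f in(.13,.28,.43,.58,.73,.87,1): plan(p0+f*(tgt-p0),down(6-18*f))
E
```

```text
[0.43675242 0.19105871 0.28857534] [-0.54012252  0.35078462 -2.10656519] 0.023333357217618644
slide [-5.1, -0.39, 0.03] turn [0.1, -0.1, 2.4] n>= 0.82
slide [-10.98, -0.84, 0.07] turn [0.1, -0.1, 5.1] n>= 1.76
slide [-16.86, -1.29, 0.11] turn [0.1, -0.1, 7.8] n>= 2.7
slide [-22.74, -1.74, 0.15] turn [0.1, -0.1, 10.5] n>= 3.65
slide [-28.62, -2.19, 0.19] turn [0.1, -0.1, 13.2] n>= 4.59
slide [-34.1, -2.61, 0.23] turn [0.1, -0.1, 15.7] n>= 5.47
slide [-39.2, -3.0, 0.26] turn [0.1, -0.1, 18.1] n>= 6.29
```

In the tool's units: -20 cm is -0.5, -15.5 cm is -0.3875, 9 degrees is 0.075.

Request:
step_arm(slide=[[-0.0625,-0.005,0],[-0.1625,-0.0125,0],[-0.275,-0.02,0],[-0.3875,-0.03,0],[-0.5,-0.0375,0]], turn=[[0,0,0.0083],[0,0,0.025],[0,0,0.0417],[0,0,0.0583],[0,0,0.075]])

```text
clock: 12.12
ee_pos: [0.4417, -0.012, 0.286]
ee_rot: [-2.279, -2.16, -0.002]
wrist_force: [-0.4, -0.7, -1.4]
gripper_width: 0.0234
grasp_force: 25.0
```

In the tool's units: -17 cm is -0.425, -13.5 cm is -0.3375, 8 degrees is 0.0667.

Request:
step_arm(slide=[[-0.1125,0.0075,0],[-0.225,0.0175,0],[-0.3375,0.025,0],[-0.425,0.0325,0],[-0.425,0.0325,0]], turn=[[0,0,0.0167],[0,0,0.0333],[0,0,0.05],[0,0,0.0667],[0,0,0.0667]])

```text
clock: 12.75
ee_pos: [0.4454, -0.1834, 0.2859]
ee_rot: [-2.429, -1.991, 0.0]
wrist_force: [-0.9, 0.0, -2.1]
gripper_width: 0.0238
grasp_force: 25.0
```

```bash
cat > tip.py <<'E'
from h import *
s=ctrl.state(); print(s['ee_pos'],s['clock'],s['wrist_force'],s['joint_pos'].round(2))
w,d=grab('wrist'),grab('scene')
a=d['pixels'][150:340,270:430]; cv2.imwrite('pics/tip%d.png'%(s['clock']*100),np.hstack([cv2.resize(a,(421,500),interpolation=2),cv2.resize(w['pixels'][:, :],(379,284)) if 0 else cv2.copyMakeBorder(cv2.resize(w['pixels'],(379,284)),0,216,0,0,cv2.BORDER_CONSTANT)]))
plan([.4484,-.2019,s['ee_pos'][2]],down(-12))
E
python3 tip.py; ls pics
```

```text
[ 0.4453633  -0.18337128  0.28586204] 12.75 [-0.88438875  0.00778127 -2.10917597] [-0.54  0.29  1.02  2.07 -0.31  0.94  0.45]
slide [-2.1, 0.64, -0.03] turn [-0.1, -0.1, 1.0] n>= 0.35
crops.png
scene0.png
seated.png
tip1275.png
top0.png
turned.png
w1.png
w2.png
w3.png
```

In the tool's units: -2.1 cm is -0.0525, 2 cm is 0.05, 1 degrees is 0.0083.

Request:
step_arm(slide=[[-0.03,0.01,0],[-0.0525,0.0163,0],[-0.0525,0.0163,0.025],[-0.0525,0.0163,0.05],[-0.0525,0.0163,0.05]], turn=[[0,0,0.0042],[0,0,0.0083],[0,0,0.0083],[0,0,0.0083],[0,0,0.0083]])

```text
clock: 13.48
ee_pos: [0.4492, -0.2009, 0.2652]
ee_rot: [-2.437, -1.978, -0.0]
wrist_force: [0.0, -0.9, -1.8]
gripper_width: 0.0232
grasp_force: 25.0
```

```bash
python3 tip.py; ls -t pics|head -1
```

```text
[ 0.44924366 -0.20089376  0.26516762] 13.475 [ 0.04029979 -0.85592595 -1.81402954] [-0.46  0.35  0.99  2.06 -0.38  0.92  0.53]
slide [-0.08, -0.12, 0.09] turn [0.0, -0.1, 0.1] n>= 0.03
tip1347.png
```

View pics/tip1347.png

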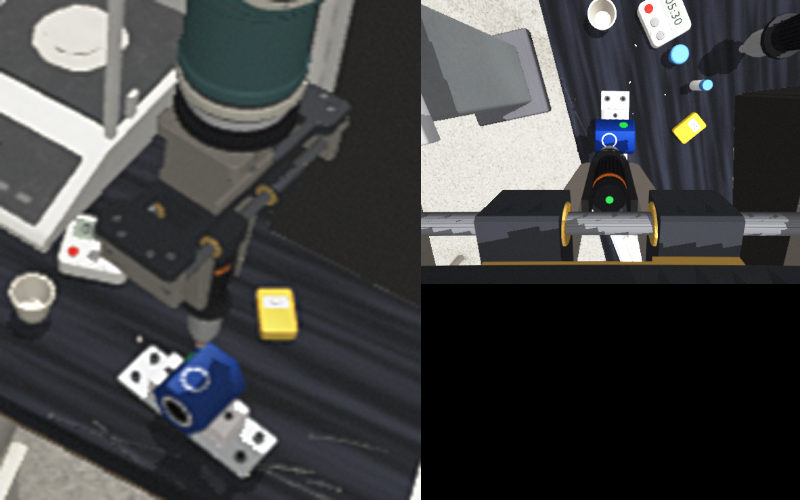

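The probe hangs vertically above the coupling: nose near crop (204,330), ring at (195,378). Next, measuring its tip and tilt.

```bash
cat > ax.py <<'E'
from h import *
from scipy.optimize import least_squares
def run(d,w,s):
    C=cloud(d); p=s['ee_pos']; R0=Ro.from_rotvec(s['ee_rot'])
    b=(np.hypot(C[...,0]-p[0],C[...,1]-p[1])<.03)&(C[...,2]>.063)&(d['range_z']>0)
    q=C[b]; zt=p[2]-.161; h=q[:,2]-zt
    print('zmin',q[:,2].min().round(4),'exp tip',zt.round(4))
    for a,e in((0,.012),(.012,.025),(.025,.04),(.04,.052),(.053,.06),(.061,.075)):
        k=(h>a)&(h<e)
        if k.sum()<4: continue
        v,u=np.nonzero(b); v,u=v[k],u[k]
        um=np.mean([(u[v==r].min()+u[v==r].max())/2 for r in np.unique(v)]);wd=np.mean([np.ptp(u[v==r])+1 for r in np.unique(v)])
        print((a,e),k.sum(),'px',round(um,1),v.mean().round(1),'width px',wd.round(1),'mean',q[k].mean(0).round(4),'ray@z',plane(d,um,v.mean(),zt+(a+e)/2).round(4))
    hsv=cv2.cvtColor(w['pixels'],cv2.COLOR_BGR2HSV); Cw=cloud(w)
    g=(hsv[...,0]>45)&(hsv[...,0]<85)&(hsv[...,1]>120)&(hsv[...,2]>60)&(Cw[...,2]>zt+.09)
    v,u=np.nonzero(g); print('top dot',len(u),Cw[g].mean(0).round(4),plane(w,u.mean(),v.mean(),zt+.117).round(4),'tcp',p.round(4))
if __name__=='__main__': run(load('scene'),load('wrist'),ctrl.state())
E
python3 ax.py
```

```text
zmin 0.0631 exp tip 0.1051
(0, 0.012) 9 px 346.5 280.9 width px 3.3 mean [ 0.4467 -0.204   0.1098] ray@z [ 0.4458 -0.2042  0.1111]
(0.012, 0.025) 9 px 345.1 278.7 width px 2.2 mean [ 0.4417 -0.2038  0.1236] ray@z [ 0.441  -0.2025  0.1236]
(0.025, 0.04) 54 px 347.0 275.1 width px 9.2 mean [ 0.4404 -0.2058  0.1386] ray@z [ 0.4409 -0.2052  0.1376]
(0.04, 0.052) 25 px 345.8 272.1 width px 4.2 mean [ 0.44   -0.2052  0.1488] ray@z [ 0.4369 -0.2033  0.1511]
(0.053, 0.06) 42 px 351.1 268.1 width px 10.4 mean [ 0.4408 -0.2082  0.1628] ray@z [ 0.4431 -0.2104  0.1616]
(0.061, 0.075) 44 px 353.4 265.2 width px 6.3 mean [ 0.4428 -0.2113  0.1717] ray@z [ 0.4431 -0.2139  0.1731]
top dot 119 [ 0.4494 -0.2012  0.2224] [ 0.4493 -0.2014  0.2221] tcp [ 0.4498 -0.2013  0.2661]
```

In the tool's units: 3.9 cm is 0.0975, 3.7 cm is 0.0925.

Request:
step_arm(slide=[[0,0,0.02],[0,-0.0025,0.045],[0,-0.0025,0.07],[0,-0.0025,0.0925],[0,-0.0025,0.0975]], turn=[[0,0,0],[0,0,0],[0,0,0],[0,0,0],[0,0,0]])

```text
clock: 14.2
ee_pos: [0.4485, -0.2011, 0.2265]
ee_rot: [-2.439, -1.978, -0.001]
wrist_force: [0.1, 0.7, -1.6]
gripper_width: 0.0231
grasp_force: 25.0
```

Request:
step_arm(slide=[[0,0,0],[0,0,0],[0,0,0]], turn=[[0,0,0],[0,0,0],[0,0,0]])

```text
clock: 14.58
ee_pos: [0.449, -0.2012, 0.2276]
ee_rot: [-2.439, -1.979, -0.004]
wrist_force: [0.3, 1.3, -1.3]
gripper_width: 0.0235
grasp_force: 25.0
```

```bash
python3 - <<'E'
from h import *
from ax import run
s=ctrl.state();w=grab('wrist');d=grab('scene');t=grab('top'); run(d,w,s); print(s['wrist_force'],s['ee_rot'],s['clock'])
cv2.imwrite('pics/near.png',np.hstack([cv2.resize(d['pixels'][255:325,310:390],(400,350),interpolation=2),cv2.resize(w['pixels'][150:290,220:380],(400,350),interpolation=2)]))
print(plan([.4489,-.2019,.2147],down(-12)))
hsv=cv2.cvtColor(w['pixels'],cv2.COLOR_BGR2HSV);C=cloud(w)
wh=(abs(C[...,0]-.4485)<.015)&(abs(C[...,1]+.202)<.015)&(abs(C[...,2]-.058)<.005)&(hsv[...,1]<80)&(hsv[...,2]>140)
print('ring',wh.sum(),C[wh].mean(0) if wh.any() else 0)
E
```

```text
zmin 0.063 exp tip 0.0666
(0, 0.012) 7 px 344.8 291.4 width px 3.5 mean [ 0.4464 -0.2036  0.0723] ray@z [ 0.4462 -0.2037  0.0726]
(0.012, 0.025) 9 px 344.2 289.4 width px 4.7 mean [ 0.4413 -0.2056  0.0878] ray@z [ 0.442  -0.2033  0.0851]
(0.025, 0.04) 48 px 345.2 286.3 width px 9.0 mean [ 0.4408 -0.2057  0.0998] ray@z [ 0.441  -0.205   0.0991]
(0.04, 0.052) 21 px 345.7 283.9 width px 5.2 mean [ 0.4396 -0.2059  0.1098] ray@z [ 0.4378 -0.2063  0.1126]
(0.053, 0.06) 37 px 348.8 279.8 width px 7.9 mean [ 0.4411 -0.2092  0.1248] ray@z [ 0.4426 -0.2095  0.1231]
(0.061, 0.075) 46 px 350.8 277.6 width px 7.0 mean [ 0.4425 -0.2115  0.132 ] ray@z [ 0.4414 -0.2132  0.1346]
top dot 121 [ 0.4493 -0.2017  0.1847] [ 0.4493 -0.2019  0.1836] tcp [ 0.449  -0.2012  0.2276]
[ 0.27020234  1.30630311 -1.29976213] [-2.43917815 -1.97908866 -0.00374449] 14.575
slide [-0.08, 0.01, 1.28] turn [0.1, -0.1, 0.1] n>= 0.2
None
ring 104 [ 0.44973652 -0.19671469  0.05790624]
```

View pics/near.png

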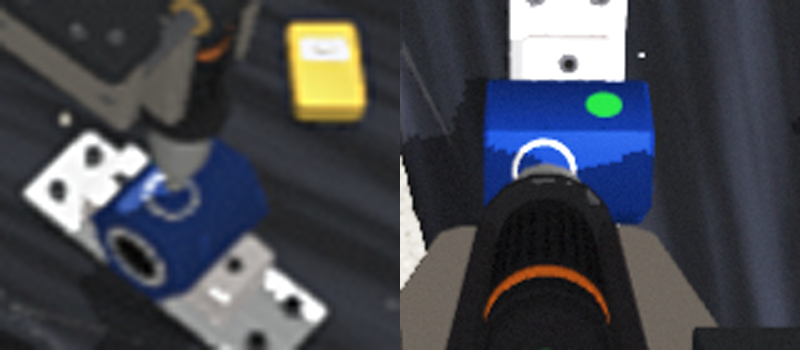

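The foot (scene crop (182,185)) stands just above the ring, about centred on it in both views. Pressing in gently.

Request:
step_arm(slide=[[0,-0.0013,0.0075],[0,-0.002,0.015],[0,-0.002,0.02],[0,-0.002,0.0225],[0,-0.002,0.0225]], turn=[[0,0,0],[0,0,0],[0,0,0],[0,0,0],[0,0,0]])

```text
clock: 15.35
ee_pos: [0.448, -0.201, 0.2183]
ee_rot: [-2.439, -1.978, -0.003]
wrist_force: [-1.2, 1.1, 0.6]
gripper_width: 0.0236
grasp_force: 25.0
```

In the tool's units: 0.2 cm is 0.005, 0.1 cm is 0.0025.

Request:
step_arm(slide=[[0,0,0.0025],[0,0,0.005],[0,0,0.005],[0,0,0.005],[0,0,0.005]], turn=[[0,0,0],[0,0,0],[0,0,0],[0,0,0],[0,0,0]])

```text
clock: 15.98
ee_pos: [0.4481, -0.201, 0.2163]
ee_rot: [-2.439, -1.979, -0.003]
wrist_force: [-1.7, -0.9, 1.6]
gripper_width: 0.0236
grasp_force: 25.0
```

```bash
python3 - <<'E'
from h import *
from ax import run
F=[];Z=[]
for i in range(4):
    w=grab('wrist'); s=ctrl.state(); F.append(s['wrist_force']); Z.append(s['ee_pos'])
print(np.mean(F,0),np.mean(Z,0)); run(grab('scene'),w,s)
E
```

```text
[-1.18152945 -0.2352075   0.63601117] [ 0.44808762 -0.20099375  0.21632426]
zmin 0.0632 exp tip 0.0553
(0.012, 0.025) 12 px 342.8 292.8 width px 3.0 mean [ 0.44   -0.2042  0.0762] ray@z [ 0.4404 -0.202   0.0738]
(0.025, 0.04) 42 px 344.6 289.8 width px 8.7 mean [ 0.4395 -0.2058  0.0891] ray@z [ 0.44   -0.205   0.0878]
(0.04, 0.052) 23 px 344.8 287.3 width px 6.2 mean [ 0.4389 -0.2067  0.0997] ray@z [ 0.4371 -0.2058  0.1013]
(0.053, 0.06) 30 px 347.8 283.2 width px 11.3 mean [ 0.4395 -0.2077  0.1138] ray@z [ 0.4418 -0.209   0.1118]
(0.061, 0.075) 48 px 350.3 281.2 width px 5.6 mean [ 0.4419 -0.2116  0.1204] ray@z [ 0.4409 -0.2136  0.1233]
top dot 120 [ 0.4484 -0.2009  0.1745] [ 0.4483 -0.2017  0.1723] tcp [ 0.4481 -0.201   0.2163]
```

In the tool's units: 0.1 cm is 0.0025, 0.05 cm is 0.0013.

Request:
step_arm(slide=[[0,0,0.0013],[0,0,0.0025],[0,0,0.0025],[0,0,0.0025],[0,0,0.0025]], turn=[[0,0,0],[0,0,0],[0,0,0],[0,0,0],[0,0,0]])

```text
clock: 16.85
ee_pos: [0.4481, -0.201, 0.2153]
ee_rot: [-2.439, -1.979, -0.003]
wrist_force: [-2.0, 0.2, 2.1]
gripper_width: 0.0235
grasp_force: 25.0
```

```bash
python3 - <<'E'
from h import *
from ax import run
F=[];Z=[]
for i in range(12):
    w=grab('wrist'); s=ctrl.state(); F.append(s['wrist_force']); Z.append(s['ee_pos'])
print(np.mean(F,0),np.mean(Z,0),s['clock'],np.abs(s['joint_velocities']).max()); d=grab('scene'); run(d,w,s)
cv2.imwrite('pics/fin.png',np.hstack([cv2.resize(d['pixels'][265:325,310:380],(400,343),interpolation=2),cv2.resize(w['pixels'][150:290,220:380],(400,350),interpolation=2)[:343]]))
E
```

```text
[-1.04084752  0.27114386  1.3172816 ] [ 0.44812318 -0.20098934  0.2153285 ] 17.45 0.002491285686203589
zmin 0.0637 exp tip 0.0543
(0.012, 0.025) 8 px 342.0 293.0 width px 2.0 mean [ 0.4398 -0.2028  0.0746] ray@z [ 0.4399 -0.2007  0.0728]
(0.025, 0.04) 43 px 344.6 290.3 width px 8.2 mean [ 0.4397 -0.206   0.0873] ray@z [ 0.4397 -0.2054  0.0868]
(0.04, 0.052) 22 px 343.6 287.6 width px 5.0 mean [ 0.4386 -0.2058  0.0981] ray@z [ 0.4357 -0.2039  0.1003]
(0.053, 0.06) 32 px 348.9 283.6 width px 9.0 mean [ 0.4407 -0.21    0.1129] ray@z [ 0.4428 -0.2109  0.1108]
(0.061, 0.075) 49 px 349.6 281.7 width px 8.4 mean [ 0.441  -0.2104  0.119 ] ray@z [ 0.4398 -0.2128  0.1223]
top dot 118 [ 0.4484 -0.2014  0.1725] [ 0.4484 -0.2016  0.1713] tcp [ 0.4481 -0.201   0.2153]
```

View pics/fin.png

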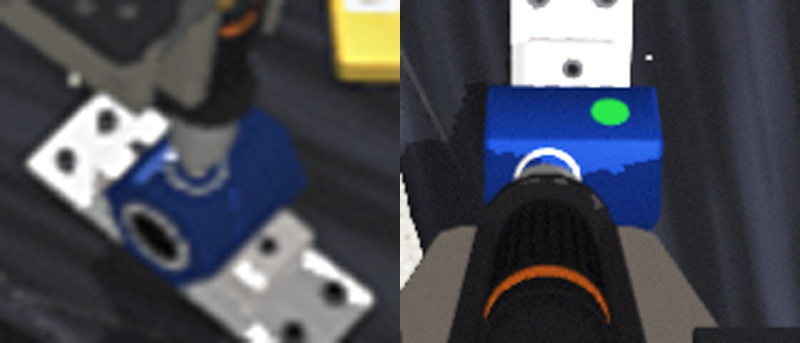

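The foot stands inside the ring in both views. It is pressed in about 4 mm by geometry, with about 2.6–3 N, and the coupling is still seated. Handing in.

```bash
python3 -c "
from cell import ctrl
print(ctrl.job_done())"
```

```text
the job is handed in; nothing more can be done
None
```

I handed the job in at about 17.5 s: the coupling is turned, reseated and let go with the white ring on top, and the gripper holds the probe upright inside the ring, pressed in about 4 mm with roughly 2.6–3 N by my measurements; no verdict came back.

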